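Crack the seal of a parts-cleaning tank and hold it ajar to vent

TASK

Shut off the small parts-cleaning tank at its bench isolator: flip the red T-bar toggle all the way over from on (leaning to the green dot) to off (the red dot). Then lift the tank's lid (it has a black handle), breaking it free of the sticky gasket without letting it fly up (its front edge never more than 7 cm above the rim). Finish holding it slightly open, still, with the front edge about 3 cm above the rim so the vapour can escape; the program ends while the gripper still holds the lid. Leave the oil bottle, lathe centre and brass face plate where they stand.

Things in the scene. Friction and masses are not known exactly. Their poses are not given: they have to be found in the camera images.
- tank: Green enamelled cleaning tank, fixed to the bench, 240 mm deep (its own x), 160 mm wide (y), 110 mm high to the top of its black gasket. Origin on the bench, directly below the middle of the lid's handle; +x points from the front (control plate) to the hinge at the back, z up. The front face lies at x = -50 mm, the back at x = +190 mm. The lid's hinge axis runs along y at x = +190 mm, z = 110 mm.
- lid (a joint): Lid hinge angle, rad: 0 = closed, grows as the front rises (to 1.2); the front edge is 240 mm from the hinge, so 0.125 is 30 mm of gap. The gasket sticks: lifting at the handle peaks at about 11 to 17 N (weight included) in the first few mm; the pull dies away by 15 mm of gap, leaving the lid's weight (3 N at the handle). Once broken it does not stick again. Falls shut if let go.
- lid_handle (a point): Middle of the bar of the lid's black U-shaped handle, on the bar's axis. The bar is round, 12 mm thick, 100 mm long, runs along the tank's y, 42 mm above the top of the lid (a 10 mm thick steel plate, 240 x 160 mm) and 190 mm in front of the hinge axis; it can turn between the fingers as the lid tilts. 162 mm above the bench when closed; x to the hinge, y along the bar, z up when closed.
- lid_edge (a point): Middle of the lid's front lower edge, 110 mm above the bench when closed; its height minus 110 mm is the gap.
- isolator: Grey isolator box fixed to the bench, 90 mm (its x) x 70 mm (y) x 50 mm high; origin at the centre of its underside, z up. Green dot on top at the -x end (on), red dot at the +x end (off). The toggle's pivot axis runs along y at x = 0, z = 55 mm.
- toggle (a joint): Toggle angle in rad: 0 = on (leaning 0.6 rad to the isolator's -x, over the green dot), 1.2 = off (leaning 0.6 rad to +x, over the red dot), 0.6 = upright. Each end is a detent that takes roughly 4 to 5 N at the T-bar to leave and draws the toggle in when it is near; it must end within 0.12 rad of off.
- toggle_bar (a point): Middle of the toggle's red T-bar (a round bar 16 mm thick, 60 mm long along the isolator's y, on a 10 mm thick stem), 85 mm from the pivot; about 125 mm above the bench at either end of its swing, 140 mm when upright.
- oil_bottle: Bystander: amber bottle, black cap, 48 mm diameter, 100 mm high, loose; origin under its centre.
- lathe_centre: Bystander: steel lathe centre standing point up, 40 mm diameter, 70 mm high, loose; origin under its centre.
- face_plate: Bystander: brass disc with a hub, 56 mm diameter, 24 mm high, loose, lying flat; origin under its centre.
Not all that is in view belongs to the job. There is more than one size of the isolator; the job needs the largest.

How it is judged:
By the outcome, as a careful person would: the job done as asked, in the order asked, and still so for the second after the job is handed in, while the arm keeps its last pose, push and grip.
It also fails if it takes over 54 s, if anything falls off the work surface, if the arm or the gripper's body presses on something with over 40 N, if the wrist force passes 120 N, or if a joint passes its speed limit or range.

ROBOT

A 6-joint arm with a two-finger parallel gripper is mounted at the origin on the work surface. World frame = base frame: x ahead of the robot, y to its left, z up, the work surface at z = 0. Lengths are in m, angles in rad, forces in N, time in s.
With the tool pointing down it reaches from about 0.3 to 0.775 m from the base axis. Payload 14.6 kg.
Tool frame: the origin (TCP) lies where the fingers leave the gripper's body, on its centre line; the fingertips stand 97 mm ahead of it and the grasp point (between the pads) lies 78 mm ahead of it (ctrl.finger_overhang is the distance from the TCP to the fingertips, in m); z points along the fingers, y is the direction in which the jaws open and shut (so a half turn about z gives the same grasp; the last joint's range is limited). The gripper opens to 94 mm and grips with 3 to 60 N. Pads are 16 mm wide; open, the fingers measure 119 mm over their backs; the gripper's body (75 mm by 177 mm) begins 78 mm behind the grasp point.
Start: joints at [-1.189, 0.3, 1.521, -0, 1.321, -0.067], TCP at [0.239, -0.496, 0.303] pointing down, gripper open.
Joint ranges: [-3.03, 3.03], [-0.79, 2.21], [0.23, 2.52], [-1.04, 4.18], [0, 3.07], [-2.55, 2.55]. Speed limits (rad/s): [2.22, 2.22, 2.57, 3.14, 3.14, 3.14].

INTERFACE

Orientations are given as [roll, pitch, yaw] about the fixed x, y, z axes, in that order (R = Rz(yaw) Ry(pitch) Rx(roll)).
In Python, from station import ctrl, imaging, hand_in gives the robot as it stands.
- The arm moves only by the shell command python3 -m pendant 'ROWS' [FORCE]. ROWS is JSON, a list of rows, each a list of 7 numbers: the shift along the tool's x, y, z normalised to -1 to 1, where 1 is 120 mm, then the turn, a rotation vector about the tool's x, y, z normalised to -1 to 1, where 1 is 30 degrees, then the closure, from -1 (fully open) to 1 (shut). A call has 1 to 10 rows; each row shifts and turns the commanded pose from where the row before left it, along the tool's axes as they then stand; what a row does not reach is not made up. A row lasts 1/12 s, in which the tool goes at most 41.7 mm and 7.16 degrees, less where a joint would pass 70% of its speed; a pose out of reach is approached as far as the arm can. A call with a number of a shift or a turn outside -1 to 1 is refused whole. A call with a gripper value outside its range is refused whole. The fingers move at their own pace and stop on an object; FORCE is the grip in N (left out, the last holds). Time passes only in rows, so rows that do not move let the fingers close. It gives the time, the measured TCP pose, the force and the opening at its end, in the units of the state.
- ctrl.get_obs(): the state, without advancing time (a new reading comes with each control period).
- imaging.camera(name): name is "side" or "top" or "wrist"; returns a dict with "image" (480x640x3 uint8, red, green, blue), "mtx" (3x3 intrinsics, pixels), "k1" (the pictures are not rectified: a ray, as slopes to the right and down, at radius r is drawn at 1 + k1 r^2 times it, then the intrinsics apply), "rvec" (rotation vector, rad) and "tvec" (3), from world to camera coordinates, as OpenCV has them. Camera axes: x right, y down, z forward; pixel columns grow to the right and rows downward; lengths in m; the calibration is good to about 2 mm. A picture is of the moment at which its call begins. There is no depth.
- hand_in(): hands the job in, once; it reports no verdict.
The state is a dict: "time_s": time; "qpos": joint angles; "joint_vel": joint speeds; "tau": joint torques, N m; "ee_pos": TCP position; "eef_rot": TCP orientation; "force": force on the tool from outside, world axes, zero at the start; "moment": the same for the moment, N m; "grip_width": finger opening in m.
Only numpy, scipy, OpenCV 4.12 (cv2) and the standard library are available. Lean on these libraries where they do the work, as an engineer would, in place of code of your own. Each camera call takes 0.05 s, during which the arm holds its last target.

## Working session

There is one attempt and no reset: what is moved stays moved. The work goes in short steps, Python scripts to look and compute and a shell command to move; the robot and the scene stay as the last step left them, time stands still between calls to the robot, and variables do not carry over. Pictures are saved under pics/ and viewed, and the job is handed in when it is done.

```bash
ls; mkdir -p pics; python3 - <<'E'
from station import ctrl, imaging
import cv2
o=ctrl.get_obs();print(o)
for n in ["side","top","wrist"]:
    c=imaging.camera(n);cv2.imwrite(f"pics/{n}0.png",c["image"][:,:,::-1]);print(n,c["mtx"].tolist(),c["k1"],c["rvec"],c["tvec"])
E
```

```text
pics
{'time_s': 0.0, 'qpos': array([-1.18857667e+00,  3.00483866e-01,  1.52160036e+00,  2.08022649e-06,
        1.32070905e+00, -6.65804329e-02]), 'joint_vel': array([ 0.00036367, -0.00082164, -0.00171594,  0.00219221, -0.00046316,
       -0.00027359]), 'tau': array([ 1.30960820e-03, -5.31807625e+01, -3.52742636e+01,  7.08904839e-02,
        2.43537506e-02, -1.24676853e-04]), 'ee_pos': array([ 0.23858513, -0.49538263,  0.30207111]), 'eef_rot': array([-3.14039482e+00, -8.18894459e-05,  4.48799522e-01]), 'force': array([-1.78096019, -0.12528244, -0.54525832]), 'moment': array([ 0.01079045, -0.03404425, -0.00143523]), 'grip_width': 0.09411788876916224}
side [[625.0121711293726, 0.0, 322.2750520208784], [0.0, 625.0121711293726, 230.98965831287006], [0.0, 0.0, 1.0]] -0.20309655307443858 [ 0.47337357 -2.52287987  1.4350402 ] [0.5483864  0.20982721 1.38156628]
top [[447.42950812183057, 0.0, 316.78843908884016], [0.0, 447.42950812183057, 241.90364655560174], [0.0, 0.0, 1.0]] -0.09415258705331227 [ 2.13658934 -2.16007677  0.13433608] [0.0252336  0.60452892 1.17202367]
wrist [[380.94531387713135, 0.0, 318.552986778239], [0.0, 380.94531387713135, 238.96409479767576], [0.0, 0.0, 1.0]] -0.035442440907590606 [-2.45784904  1.54467421  0.21372696] [-0.55001972 -0.0277832   0.39136016]
```

View pics/side0.png

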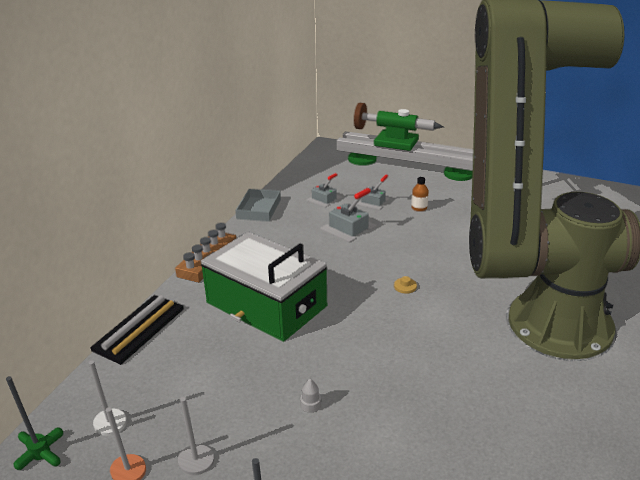

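View pics/top0.png

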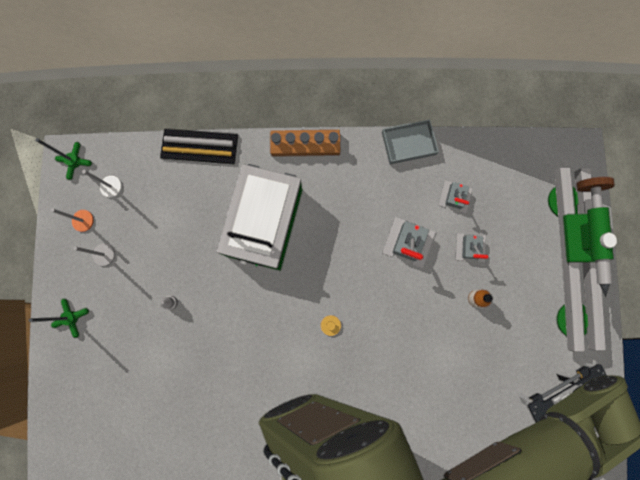

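View pics/wrist0.png

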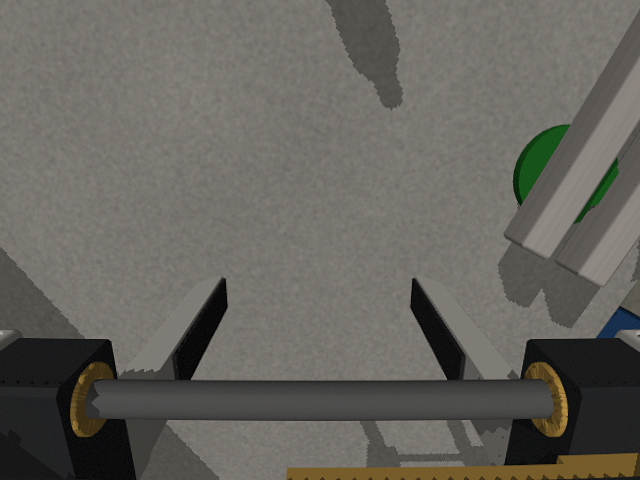

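The largest isolator is the one near (410,243) in the top view and (349,218) in the side view. The tank is near (260,220) top. I'll zoom in on both.

```bash
cat > h.py <<'E'
import numpy as np, cv2
from station import ctrl, imaging
from scipy.spatial.transform import Rotation as Rn
def cam(n): return imaging.camera(n)
def dist(c): return np.array([c["k1"],0,0,0,0.])
def proj(c,P): return cv2.projectPoints(np.atleast_2d(np.array(P,float)),np.array(c["rvec"]),np.array(c["tvec"]),c["mtx"],dist(c))[0][:,0]
def ray(c,uv):
    n=cv2.undistortPoints(np.array([[uv]],float),c["mtx"],dist(c))[0,0]
    R=cv2.Rodrigues(np.array(c["rvec"]))[0]
    return -R.T@np.array(c["tvec"]), R.T@np.array([n[0],n[1],1])
def atz(c,uv,z):
    o,d=ray(c,uv); return o+d*(z-o[2])/d[2]
def tri(c1,u1,c2,u2):
    o1,d1=ray(c1,u1);o2,d2=ray(c2,u2)
    A=np.stack([d1,-d2],1);s=np.linalg.lstsq(A,o2-o1,rcond=None)[0]
    a=o1+d1*s[0];b=o2+d2*s[1];return (a+b)/2,np.linalg.norm(a-b)
def crop(c,name,x0,y0,x1,y1,f):
    im=cv2.resize(c["image"][y0:y1,x0:x1,::-1],None,fx=f,fy=f,interpolation=cv2.INTER_CUBIC)
    cv2.imwrite(name,im)
E
python3 - <<'E'
from h import *
import pickle
t=cam("top");s=cam("side");pickle.dump((t,s),open("c.pkl","wb"))
crop(t,"pics/t_iso.png",370,200,450,275,8)
crop(t,"pics/t_tank.png",205,155,315,275,5)
crop(s,"pics/s_iso.png",310,175,390,245,8)
crop(s,"pics/s_tank.png",195,225,335,340,5)
E
```

```text
(no output)
```

View pics/t_iso.png

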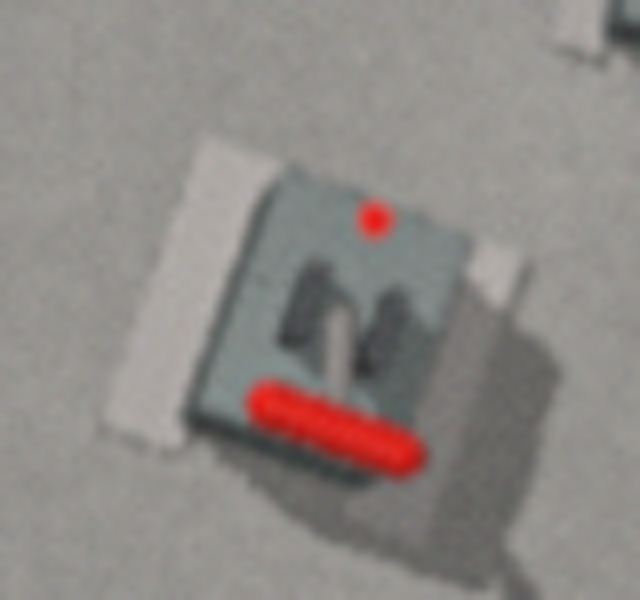

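View pics/t_tank.png

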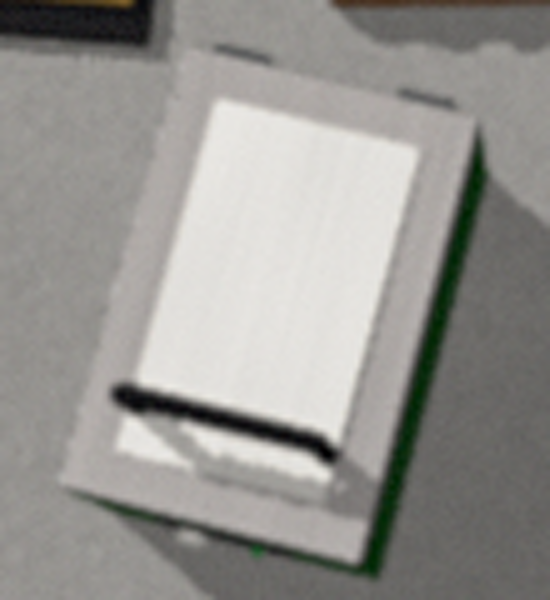

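View pics/s_iso.png

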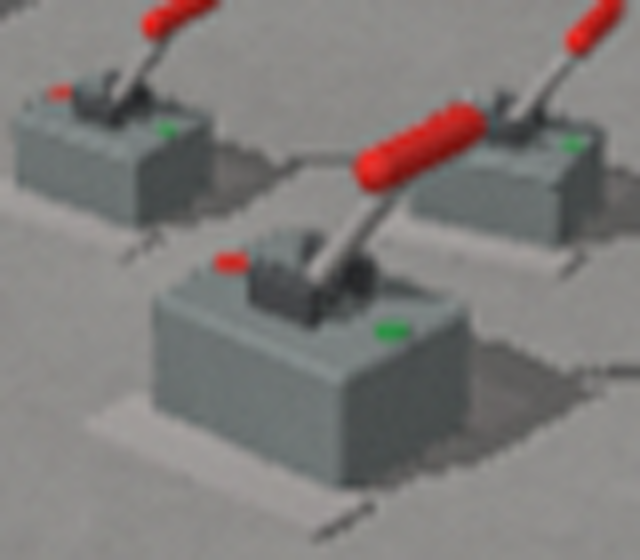

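View pics/s_tank.png

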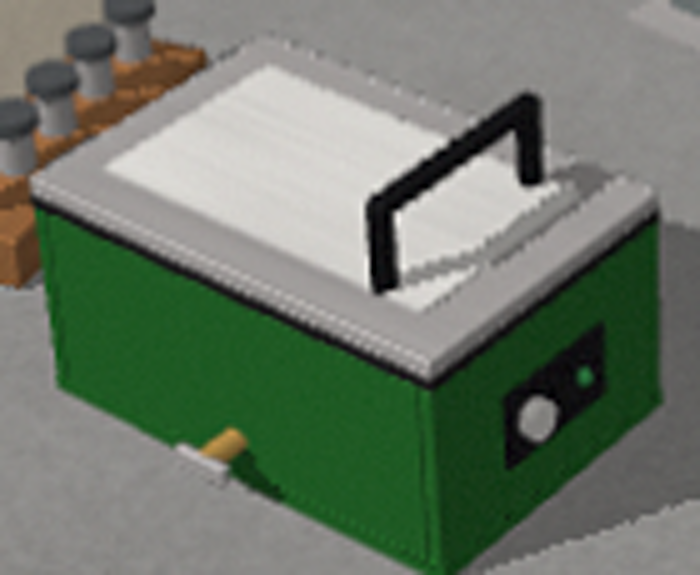

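```bash
python3 - <<'E'
from h import *
import pickle
t,s=pickle.load(open("c.pkl","rb"))
U=lambda p,o,f:np.array([(p[0]+.5)/f-.5+o[0],(p[1]+.5)/f-.5+o[1]])
ti=lambda *p:U(p,(370,200),8);si=lambda *p:U(p,(310,175),8);tt=lambda *p:U(p,(205,155),5);st=lambda *p:U(p,(195,225),5)
np.set_printoptions(precision=4,suppress=True)
print("bar",tri(t,ti(337,430),s,si(421,148)))
print("barL/R", atz(t,ti(265,405),.125),atz(t,ti(410,457),.125))
print("red",tri(t,ti(376,219),s,si(232,263)),atz(t,ti(376,219),.05),atz(s,si(232,263),.05))
print("green side",atz(s,si(393,331),.05))
print("iso top corners top", [atz(t,ti(*p),.05)[:2] for p in[(285,170),(470,240),(200,410),(375,480)]])
print("side corners",[atz(s,si(*p),.05)[:2] for p in[(158,300),(343,378),(468,300)]])
print("lid top", [atz(t,tt(*p),.12)[:2] for p in[(62,487),(362,565),(478,118),(190,45)]])
print("lid side", [atz(s,st(*p),.12)[:2] for p in[(32,185),(430,368),(657,200)]])
print("handle top",atz(t,tt(122,393),.162),atz(t,tt(328,447),.162))
print("handle side",atz(s,st(378,203),.162),atz(s,st(530,100),.162))
print("handle mid",tri(t,tt(225,420),s,st(454,152)))
print("bystanders",atz(t,(171,303),.0),atz(t,(331,326),.02),atz(t,(482,298),.1))
E
```

```text
bar (array([ 0.5614, -0.2207,  0.125 ]), np.float64(0.0006541176027471283))
barL/R [ 0.5699 -0.1981  0.125 ] [ 0.5529 -0.2434  0.125 ]
red (array([ 0.641 , -0.2521,  0.0502]), np.float64(0.00045753559633631227)) [ 0.6413 -0.2521  0.05  ] [ 0.6409 -0.2525  0.05  ]
green side [ 0.5716 -0.2256  0.05  ]
iso top corners top [array([ 0.6584, -0.2217]), array([ 0.6337, -0.2839]), array([ 0.5769, -0.19  ]), array([ 0.5526, -0.2482])]
side corners [array([ 0.6557, -0.2182]), array([ 0.5769, -0.1888]), array([ 0.5542, -0.2556])]
lid top [array([0.5711, 0.2718]), array([0.53  , 0.1188]), array([0.7608, 0.0592]), array([0.8026, 0.2095])]
lid side [array([0.7986, 0.2172]), array([0.5702, 0.2778]), array([0.5283, 0.1285])]
handle top [0.6125 0.233  0.162 ] [0.5846 0.1314 0.162 ]
handle side [0.6142 0.2304 0.162 ] [0.5868 0.1323 0.162 ]
handle mid (array([0.5996, 0.1824, 0.1617]), np.float64(0.0022718477811759312))
bystanders [0.4428 0.4278 0.    ] [ 0.3783 -0.0172  0.02  ] [ 0.4469 -0.4036  0.1   ]
```

```bash
python3 -m pendant '[[0,0,0,0,0,-0.18,1],[0,0,0,0,0,-0.18,1],[0,0,0,0,0,-0.18,1],[0,0,0,0,0,-0.18,1],[0,0,0,0,0,-0.18,1],[0,0,0,0,0,-0.18,1],[0,0,0,0,0,-0.18,1],[0,0,0,0,0,-0.18,1],[0,0,0,0,0,0,1]]' 30
cat >> h.py <<'E'
np.set_printoptions(precision=4,suppress=True)
def delta(target,yaw=None):
    o=ctrl.get_obs();R=Rn.from_euler('xyz',o["eef_rot"]).as_matrix()
    d=R.T@(np.array(target)-o["ee_pos"])
    print("t",o["time_s"],"pos",o["ee_pos"],"rot",o["eef_rot"],"F",o["force"],"w",o["grip_width"])
    print("tool units",d/0.12, "mm",d*1000)
    if yaw is not None:
        r=(Rn.from_matrix(R).inv()*Rn.from_euler('xyz',[np.pi,0,yaw])).as_rotvec();print("turn units",np.degrees(r)/30)
IC=np.array([.606,-.238]);IX=np.array([np.cos(-.363),np.sin(-.363)])
def iso(x,tipz): return [*(IC+IX*x),tipz+.097]
TC=np.array([.5995,.182]);TX=np.array([np.cos(-.265),np.sin(-.265)])
E
python3 -c "
from h import *
delta(iso(-.088,.2),np.pi/2-.363)"
```

```text
time_s: 1.0
ee_pos: [0.2386, -0.4955, 0.3025]
eef_rot: [-3.141, -0.0, 1.207]
force: [-0.3, 0.6, 0.1]
grip_width: 0.0375
t 1.0 pos [ 0.2386 -0.4955  0.3025] rot [-3.1414 -0.0002  1.2072] F [-0.2538  0.6319  0.1434] w 0.0375241556667408
tool units [3.0938 1.3649 0.0464] mm [371.2608 163.7879   5.5677]
turn units [-0.0003 -0.0004 -0.0011]
```

```bash
python3 -m pendant '[[0.22,0.097,0,0,0,0,1],[0.22,0.097,0,0,0,0,1],[0.22,0.097,0,0,0,0,1],[0.22,0.097,0,0,0,0,1],[0.22,0.097,0,0,0,0,1],[0.22,0.097,0,0,0,0,1],[0.22,0.097,0,0,0,0,1],[0.22,0.097,0,0,0,0,1],[0.22,0.097,0,0,0,0,1],[0.22,0.097,0,0,0,0,1]]'
python3 -m pendant '[[0.22,0.097,0,0,0,0,1],[0.22,0.097,0,0,0,0,1],[0.22,0.097,0,0,0,0,1],[0.22,0.097,0,0,0,0,1],[0,0,0,0,0,0,1],[0,0,0,0,0,0,1]]'
python3 -c "
from h import *
delta(iso(-.088,.113),np.pi/2-.363)"
```

```text
time_s: 1.83
ee_pos: [0.4431, -0.2899, 0.3027]
eef_rot: [3.142, 0.0, 1.199]
force: [1.0, -1.1, 0.5]
grip_width: 0.0004
time_s: 2.33
ee_pos: [0.5242, -0.2084, 0.3023]
eef_rot: [-3.141, -0.0, 1.202]
force: [-0.2, 0.3, 0.3]
grip_width: 0.0004
t 2.3333 pos [ 0.5242 -0.2084  0.3023] rot [-3.141 -0.     1.202] F [-0.1872  0.3127  0.3497] w 0.0004118850989057069
tool units [ 0.0114 -0.0078  0.7692] mm [ 1.3712 -0.9409 92.2985]
turn units [-0.0011 -0.     -0.011 ]
```

```bash
python3 -m pendant '[[0.01,0,0.19,0,0,0,1],[0,0,0.19,0,0,0,1],[0,0,0.19,0,0,0,1],[0,0,0.19,0,0,0,1],[0,0,0,0,0,0,1]]'
python3 - <<'E'
from h import *
s=cam("side");crop(s,"pics/s1.png",300,120,400,250,4.5)
t=cam("top");crop(t,"pics/t1.png",340,180,480,300,4)
delta(iso(.027,.113))
E
```

```text
time_s: 2.75
ee_pos: [0.5222, -0.2085, 0.2075]
eef_rot: [-3.135, -0.0, 1.2]
force: [-0.3, 0.0, -0.2]
grip_width: 0.0002
t 2.85 pos [ 0.5237 -0.2088  0.2118] rot [-3.1408  0.      1.2008] F [-0.562   0.0192  0.4356] w 0.000223964045766704
tool units [0.0231 0.9522 0.0144] mm [  2.7668 114.2698   1.724 ]
```

View pics/s1.png

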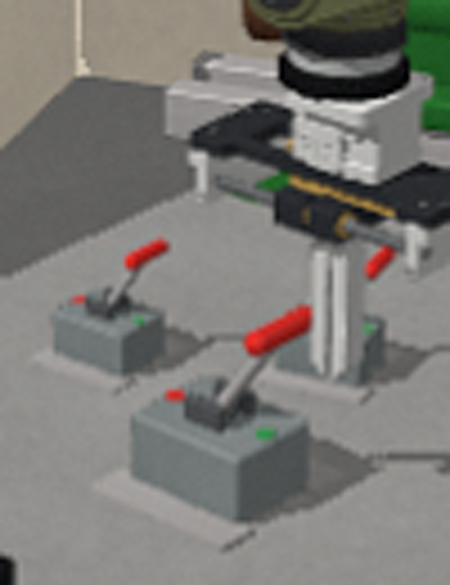

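The closed fingers stand just beyond the red bar on its green-dot side (crop x≈335, bar end at ≈310). I'll push in +y of the tool.

```bash
python3 -m pendant '[[0.01,0.05,0,0,0,0,1],[0.01,0.05,0,0,0,0,1],[0,0.05,0,0,0,0,1],[0,0.05,0,0,0,0,1],[0,0.05,0,0,0,0,1],[0,0.05,0,0,0,0,1]]'
python3 -m pendant '[[0,0.05,0,0,0,0,1],[0,0.05,0,0,0,0,1],[0,0.05,0,0,0,0,1],[0,0.05,0,0,0,0,1],[0,0.05,0,0,0,0,1],[0,0.05,0,0,0,0,1]]'
python3 - <<'E'
from h import *
delta(iso(.027,.113))
s=cam("side");crop(s,"pics/s2.png",300,120,400,250,4.5)
E
```

```text
time_s: 3.35
ee_pos: [0.559, -0.219, 0.2123]
eef_rot: [-3.141, 0.0, 1.203]
force: [-4.9, 1.7, 2.4]
grip_width: 0.0004
time_s: 3.85
ee_pos: [0.5928, -0.2321, 0.2114]
eef_rot: [3.141, 0.0, 1.203]
force: [-0.1, 0.7, -0.4]
grip_width: 0.0006
t 3.85 pos [ 0.5928 -0.2321  0.2114] rot [3.1413 0.     1.2028] F [-0.1307  0.6738 -0.3899] w 0.0005723550281916565
tool units [-0.005   0.3453  0.0119] mm [-0.5977 41.4411  1.4296]
```

View pics/s2.png

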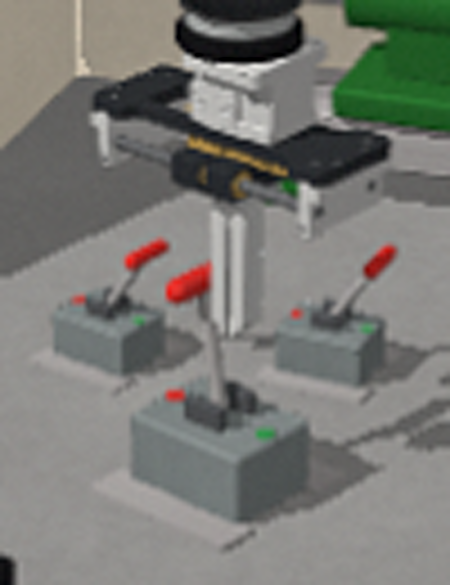

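The toggle is just past upright, with its bar at crop (190,283) ahead of the fingers. I'll continue.

```bash
python3 -m pendant '[[0,0.05,0,0,0,0,1],[0,0.05,0,0,0,0,1],[0,0.05,0,0,0,0,1],[0,0.05,0,0,0,0,1],[0,0.05,0,0,0,0,1],[0,0.05,0,0,0,0,1],[0,0,0,0,0,0,1]]'
python3 - <<'E'
from h import *
delta(iso(.027,.113))
s=cam("side");crop(s,"pics/s3.png",300,120,400,250,4.5)
E
```

```text
time_s: 4.48
ee_pos: [0.6265, -0.2451, 0.2112]
eef_rot: [3.141, -0.0, 1.203]
force: [-0.1, -0.8, 0.3]
grip_width: 0.0006
t 4.4833 pos [ 0.6265 -0.2451  0.2112] rot [ 3.1415 -0.      1.2028] F [-0.1284 -0.7607  0.3112] w 0.0006154564924124739
tool units [-0.0051  0.0444  0.0102] mm [-0.6096  5.3279  1.2224]
```

View pics/s3.png

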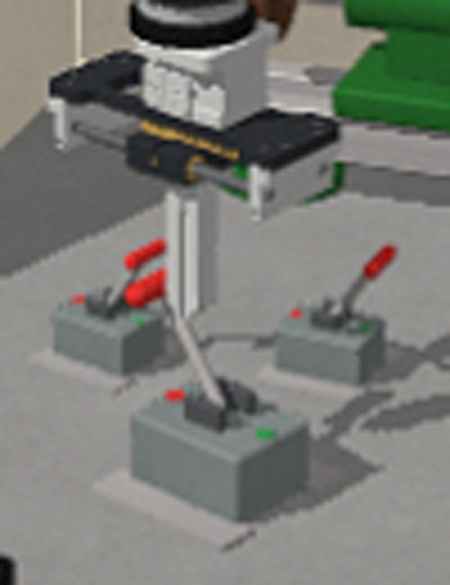

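```bash
python3 -m pendant '[[0,0.03,0,0,0,0,1],[0,0.03,0,0,0,0,1],[0,0,0,0,0,0,1]]'
python3 - <<'E'
from h import *
import cv2
delta(iso(.027,.113))
s=cam("side");crop(s,"pics/s4.png",300,160,380,240,7)
for th in (1.08,1.2):
  a=th-.6;x=.085*np.sin(a);z=.055+.085*np.cos(a)
  Y=np.array([-IX[1],IX[0]])
  print(th,[(q-[300,160])*7 for q in proj(s,[[*(IC+IX*x+Y*k),z] for k in(-.022,0,.022)])])
E
```

```text
time_s: 4.78
ee_pos: [0.632, -0.2472, 0.2113]
eef_rot: [-3.138, -0.0, 1.203]
force: [-8.0, 3.6, 2.4]
grip_width: 0.0005
t 4.7833 pos [ 0.632  -0.2472  0.2113] rot [-3.1382 -0.0001  1.2028] F [-7.9831  3.6246  2.4249] w 0.000451956880927478
tool units [-0.0055 -0.005   0.0109] mm [-0.6572 -0.6059  1.3116]
1.08 [array([301.1026, 134.6786]), array([264.6366, 153.0524]), array([227.561 , 171.7441])]
1.2 [array([284.5751, 140.2421]), array([248.1329, 158.5857]), array([211.0858, 177.2445])]
```

View pics/s4.png

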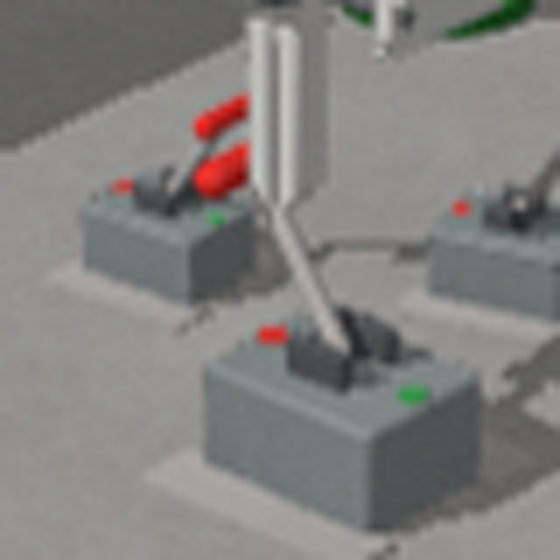

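```bash
python3 -m pendant '[[0,-0.15,0,0,0,0,1],[0,-0.2,-0.05,0,0,0,1],[0,-0.1,-0.2,0,0,-0.1,1],[0,0,-0.25,0,0,-0.1,0],[0,0,-0.25,0,0,0,-1],[0,0,-0.25,0,0,0,-1],[0,0,0,0,0,0,-1],[0,0,0,0,0,0,-1]]'
python3 - <<'E'
from h import *
import cv2
s=cam("side");crop(s,"pics/s5.png",300,160,380,240,7)
delta([*TC,.32],np.pi/2-.265)
E
```

```text
time_s: 5.5
ee_pos: [0.5823, -0.2281, 0.3331]
eef_rot: [3.138, 0.001, 1.308]
force: [1.5, -0.4, -0.9]
grip_width: 0.0305
t 5.55 pos [ 0.582  -0.228   0.3313] rot [3.1414 0.     1.3074] F [-0.7238 -0.2111  0.1714] w 0.03449010295986414
tool units [ 3.3365 -0.7488  0.0936] mm [400.3777 -89.8556  11.2368]
turn units [0.0004 0.0001 0.0032]
```

View pics/s5.png

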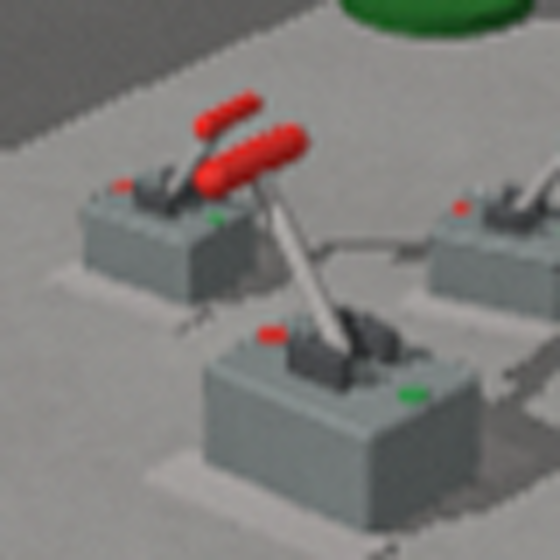

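The toggle is off: its bar centre at crop (250,160) matches the 1.2 rad prediction of (248,159). Next is the tank.

```bash
python3 -m pendant '[[0.238,-0.0535,0,0,0,0,-1],[0.238,-0.0535,0,0,0,0,-1],[0.238,-0.0535,0,0,0,0,-1],[0.238,-0.0535,0,0,0,0,-1],[0.238,-0.0535,0,0,0,0,-1],[0.238,-0.0535,0,0,0,0,-1],[0.238,-0.0535,0,0,0,0,-1],[0.238,-0.0535,0,0,0,0,-1],[0.238,-0.0535,0,0,0,0,-1],[0.238,-0.0535,0,0,0,0,-1]]'
python3 -m pendant '[[0.238,-0.0535,0,0,0,0,-1],[0.238,-0.0535,0,0,0,0,-1],[0.238,-0.0535,0,0,0,0,-1],[0.238,-0.0535,0,0,0,0,-1],[0,0,0,0,0,0,-1],[0,0,0,0,0,0,-1]]'
python3 - <<'E'
from h import *
delta([*TC,.24],np.pi/2-.265)
w=cam("wrist");cv2.imwrite("pics/w6.png",w["image"][:,:,::-1])
Y=np.array([-TX[1],TX[0]])
print(proj(w,[[*(TC+Y*k),.162] for k in(-.05,0,.05)]))
E
```

```text
time_s: 6.38
ee_pos: [0.5941, 0.0659, 0.3297]
eef_rot: [-3.139, 0.001, 1.307]
force: [0.8, -0.5, -0.2]
grip_width: 0.0937
time_s: 6.88
ee_pos: [0.599, 0.1826, 0.3295]
eef_rot: [-3.139, 0.001, 1.31]
force: [-0.0, -0.8, 0.2]
grip_width: 0.0941
t 6.8833 pos [0.599  0.1826 0.3295] rot [-3.1391  0.0014  1.3096] F [-0.0497 -0.8478  0.1795] w 0.09407659591901607
tool units [-0.003  0.007  0.746] mm [-0.36    0.8428 89.5161]
turn units [-0.0047  0.0027  0.0073]
[[319.2977 317.2441]
 [319.595  251.2458]
 [319.9226 177.9307]]
```

View pics/w6.png

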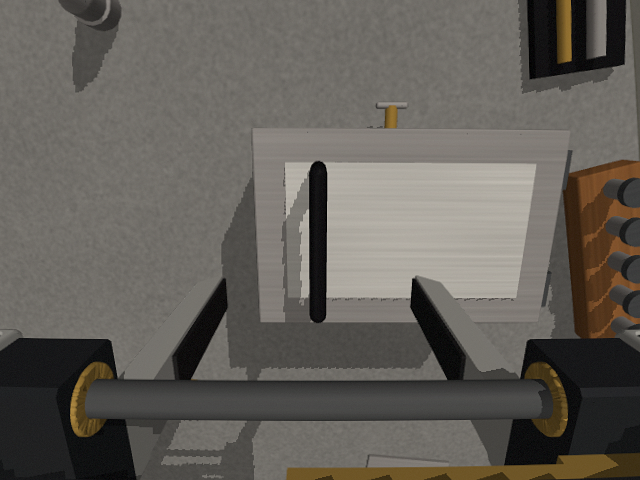

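The handle bar sits centred between the fingers (column 318, rows 162–322), within about 1 px across the jaws. I'll descend.

```bash
python3 -m pendant '[[0.02,0,0.15,0,0,0,-1],[0,0,0.15,0,0,0,-1],[0,0,0.15,0,0,0,-1],[0,0,0.12,0,0,0,-1],[0,0,0.1,0,0,0,-1],[0,0,0.07,0,0,0,-1],[0,0,0,0,0,0,-1],[0,0,0,0,0,0,0.6]]' 30
python3 -m pendant '[[0,0,0,0,0,0,1],[0,0,0,0,0,0,1],[0,0,0,0,0,0,1],[0,0,0,0,0,0,1],[0,0,0,0,0,0,1],[0,0,0,0,0,0,1],[0,0,0,0,0,0,1],[0,0,0,0,0,0,1],[0,0,0,0,0,0,1],[0,0,0,0,0,0,1]]' 30
python3 - <<'E'
from h import *
delta([*TC,.24],np.pi/2-.265)
w=cam("wrist");cv2.imwrite("pics/w7.png",w["image"][:,:,::-1])
s=cam("side");crop(s,"pics/s7.png",195,195,335,340,4)
E
```

```text
time_s: 7.6
ee_pos: [0.6001, 0.1834, 0.2428]
eef_rot: [-3.141, 0.0, 1.307]
force: [0.0, 1.3, 1.2]
grip_width: 0.0905
time_s: 8.43
ee_pos: [0.5999, 0.1838, 0.2426]
eef_rot: [-3.142, 0.0, 1.307]
force: [-0.1, -0.9, 0.4]
grip_width: 0.0245
t 8.4333 pos [0.5999 0.1838 0.2426] rot [-3.1415  0.      1.3075] F [-0.1433 -0.8716  0.3875] w 0.024484567812159574
tool units [-0.0154  0.0004  0.022 ] mm [-1.8527  0.0423  2.6379]
turn units [-0.0001  0.      0.0032]
```

View pics/w7.png

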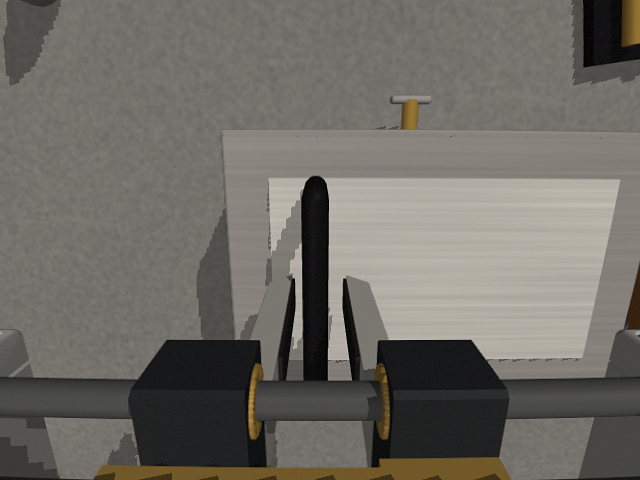

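View pics/s7.png

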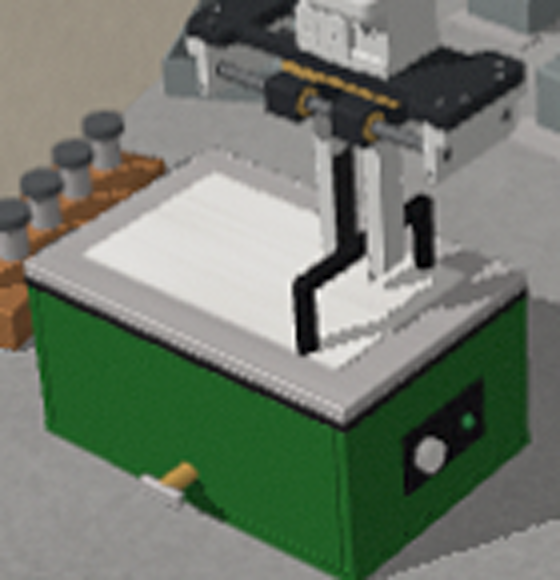

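```bash
python3 -m pendant '[[0,0,0.015,0,0,0,1],[0,0,0,0,0,0,1],[0,0,0,0,0,0,1],[0,0,0,0,0,0,1],[0,0,0,0,0,0,1],[0,0,0,0,0,0,1]]' 50
python3 -c "
from h import *
delta([*TC,.24])"
```

```text
time_s: 9.03
ee_pos: [0.5987, 0.1844, 0.242]
eef_rot: [-3.138, 0.0, 1.308]
force: [-17.3, 0.6, 15.4]
grip_width: 0.0108
t 9.0333 pos [0.5987 0.1844 0.242 ] rot [-3.1384  0.0002  1.3081] F [-17.3467   0.5973  15.421 ] w 0.010799232673447394
tool units [-0.0178  0.0115  0.0164] mm [-2.1355  1.3786  1.9703]
```

```bash
python3 -m pendant '[[0,0,0,0,0,0,1],[0,0,0,0,0,0,1],[0,0,0,0,0,0,1]]'
```

```text
time_s: 9.28
ee_pos: [0.5987, 0.1844, 0.242]
eef_rot: [-3.138, 0.0, 1.308]
force: [-17.8, 1.5, 14.7]
grip_width: 0.0104
```

```bash
python3 -m pendant '[[0,-0.011,-0.01,0,0,0,1],[0,0,0,0,0,0,1],[0,0,0,0,0,0,1]]'
python3 -m pendant '[[0,0.003,-0.01,0,0,0,1],[0,0.003,-0.01,0,0,0,1],[0,0,0,0,0,0,1]]'
```

```text
time_s: 9.53
ee_pos: [0.5985, 0.1844, 0.2421]
eef_rot: [-3.141, -0.0, 1.308]
force: [-4.4, 2.7, 1.9]
grip_width: 0.0103
time_s: 9.78
ee_pos: [0.5988, 0.1843, 0.2426]
eef_rot: [-3.138, 0.001, 1.308]
force: [-2.5, 5.4, -10.8]
grip_width: 0.0109
```

```bash
python3 -m pendant '[[0,0.003,-0.01,0,0,0,1],[0,0.003,-0.01,0,0,0,1],[0,0,0,0,0,0,1]]'
python3 -m pendant '[[0,0.003,-0.01,0,0,0,1],[0,0.003,-0.01,0,0,0,1],[0,0,0,0,0,0,1]]'
python3 -m pendant '[[0,0.003,-0.01,0,0,0,1],[0,0.003,-0.01,0,0,0,1],[0,0,0,0,0,0,1]]'
```

```text
time_s: 10.03
ee_pos: [0.5994, 0.1842, 0.2447]
eef_rot: [-3.137, 0.001, 1.308]
force: [-1.9, 4.7, -12.1]
grip_width: 0.0104
time_s: 10.28
ee_pos: [0.6001, 0.184, 0.2471]
eef_rot: [-3.137, 0.001, 1.308]
force: [-1.5, 6.2, -11.8]
grip_width: 0.0107
time_s: 10.53
ee_pos: [0.6009, 0.1838, 0.2497]
eef_rot: [-3.138, 0.001, 1.308]
force: [-1.5, 5.3, -10.9]
grip_width: 0.0106
```

```bash
python3 -m pendant '[[0,0.003,-0.01,0,0,0,1],[0,0.003,-0.01,0,0,0,1],[0,0.003,-0.01,0,0,0,1],[0,0,0,0,0,0,1]]'
python3 -m pendant '[[0,0.003,-0.01,0,0,0,1],[0,0.004,-0.01,0,0,0,1],[0,0.004,-0.01,0,0,0,1],[0,0,0,0,0,0,1]]'
python3 - <<'E'
from h import *
s=cam("side");crop(s,"pics/s8.png",195,195,335,340,4)
delta([*(TC+TX*.008),.242+.0233])
E
```

```text
time_s: 10.87
ee_pos: [0.6022, 0.1833, 0.2547]
eef_rot: [-3.14, 0.0, 1.308]
force: [-4.8, 2.9, -3.5]
grip_width: 0.0106
time_s: 11.2
ee_pos: [0.6035, 0.1829, 0.2586]
eef_rot: [-3.14, 0.0, 1.307]
force: [-4.7, 3.7, -3.9]
grip_width: 0.0107
t 11.25 pos [0.6035 0.1829 0.2585] rot [-3.14    0.0002  1.3075] F [-4.6491  3.95   -3.8113] w 0.010667284035575157
tool units [-0.0163  0.0364 -0.0569] mm [-1.9602  4.3632 -6.8245]
```

View pics/s8.png

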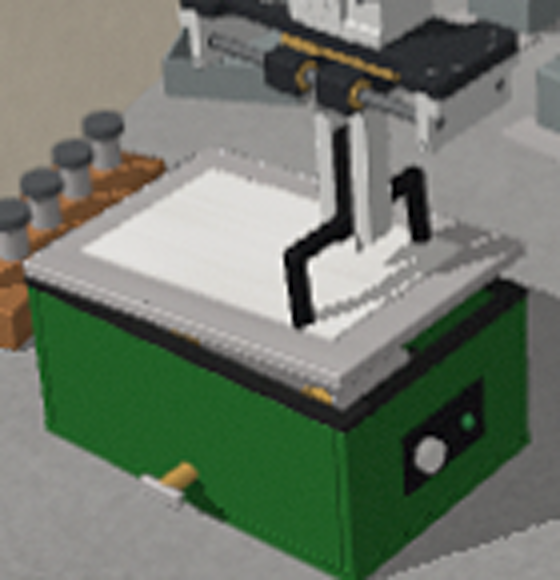

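```bash
python3 -m pendant '[[0,0.003,-0.01,0,0,0,1],[0,0.003,-0.01,0,0,0,1],[0,0.003,-0.01,0,0,0,1],[0,0.004,-0.01,0,0,0,1],[0,0.004,-0.01,0,0,0,1],[0,0.003,-0.007,0,0,0,1],[0,0,0,0,0,0,1],[0,0,0,0,0,0,1]]'
python3 - <<'E'
from h import *
s=cam("side");crop(s,"pics/s9.png",195,195,335,340,4)
t=cam("top")
delta([*(TC+TX*.008),.242+.0233])
Y=np.array([-TX[1],TX[0]])
import pickle; pickle.dump((t,s),open("c9.pkl","wb"))
for th in(0,.105,.125,.145):
  H=TC+TX*.19
  # lid bottom front corners, and top front corners
  P=[]
  for h in(0,.01):
    x=-.24*np.cos(th)+h*np.sin(th);z=.11+.24*np.sin(th)+h*np.cos(th)
    P+=[[*(H+TX*x+Y*k),z] for k in(.08,-.08)]
  print(th,((proj(s,P)-[195,195])*4).round(1).tolist())
E
```

```text
time_s: 11.92
ee_pos: [0.606, 0.1823, 0.2658]
eef_rot: [-3.141, -0.0, 1.308]
force: [-3.3, 3.4, -2.2]
grip_width: 0.0106
t 12.0167 pos [0.606  0.1823 0.2658] rot [-3.1412 -0.0001  1.3076] F [-3.7446  3.5738 -2.5601] w 0.010542868707222184
tool units [-0.0165  0.0149  0.0038] mm [-1.9752  1.7884  0.4509]
0 [[344.4, 421.5], [527.8, 282.7], [343.4, 406.0], [527.6, 267.8]]
0.105 [[340.0, 381.5], [525.4, 244.4], [337.4, 365.1], [523.7, 228.7]]
0.125 [[338.7, 373.6], [524.5, 236.9], [335.8, 357.0], [522.5, 221.1]]
0.145 [[337.2, 365.6], [523.5, 229.3], [334.0, 348.9], [521.1, 213.4]]
```

View pics/s9.png

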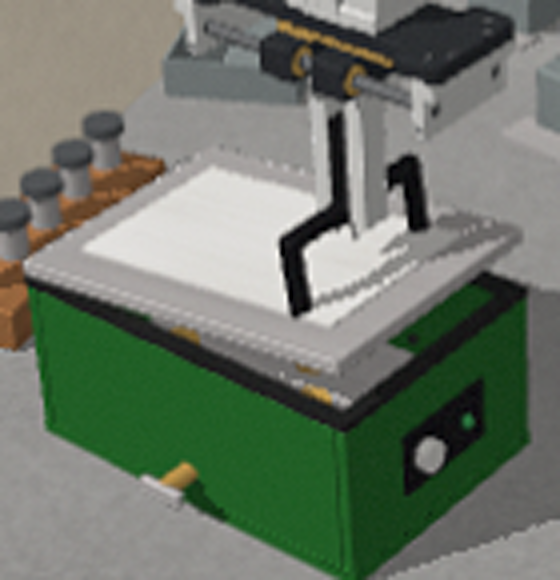

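The front lower corner at crop (339,374) matches the 0.125 rad prediction (338.7,373.6), and the handle rise of 23.7 mm agrees. I'll do a final check of stillness and the bystanders.

```bash
python3 -m pendant '[[0,0,0,0,0,0,1],[0,0,0,0,0,0,1],[0,0,0,0,0,0,1],[0,0,0,0,0,0,1],[0,0,0,0,0,0,1],[0,0,0,0,0,0,1]]'
python3 - <<'E'
from h import *
t=cam("top");s=cam("side");cv2.imwrite("pics/sf.png",s["image"][:,:,::-1]);cv2.imwrite("pics/tf.png",t["image"][:,:,::-1]);o=ctrl.get_obs();print(o["ee_pos"],o["joint_vel"])
E
```

```text
time_s: 12.52
ee_pos: [0.606, 0.1822, 0.2658]
eef_rot: [-3.141, -0.0, 1.308]
force: [-3.5, 4.3, -2.4]
grip_width: 0.0108
[0.606  0.1823 0.2658] [ 0.0015  0.0006 -0.0002  0.0014  0.0011 -0.0013]
```

View pics/sf.png

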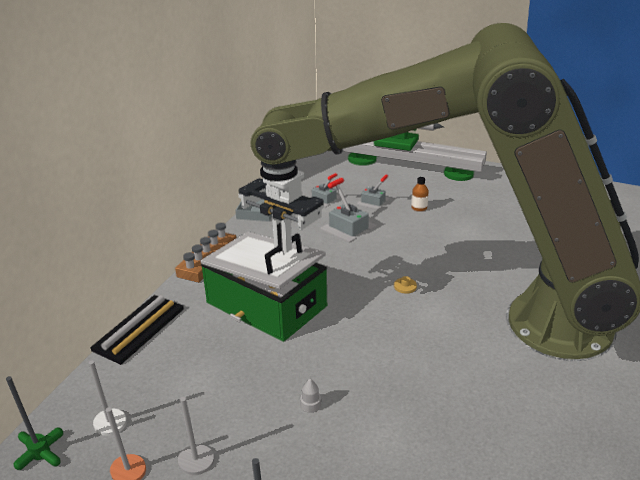

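View pics/tf.png

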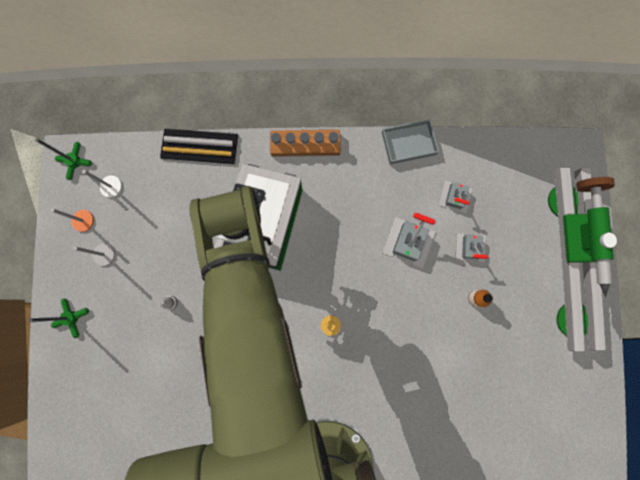

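The lid is held open and the arm is still. The toggle bar lies toward the red dot (top 424,219). The bottle (482,298), lathe centre (171,303) and face plate (331,326) haven't moved.

```bash
python3 -c "
from station import hand_in
print(hand_in())"
```

```text
the job is handed in; nothing more can be done
None
```

I switched the isolator off, then broke the lid free of its gasket. I handed in at about 12.6 s with the gripper still holding the lid open.

- **Toggle:** I pushed the large isolator's T-bar over with closed fingers until it reached its stop, at about 9 N. After I backed away, its position in the side view matched the prediction for 1.2 rad to within about 2 px of the enlarged crop. The final top view still shows it toward the red dot.
- **Lid:** I gripped the handle at 50 N and lifted in steps of about 1 mm. The upward pull peaked at about 12 N in the readings and fell to about 3 N, with no jump seen. The front corner in the side view matches 0.125 rad (30 mm gap). The handle rise of 23.7 mm gives about 0.127 rad.
- **Final state:** Over the last half second the tool stayed put to within 0.1 mm. The oil bottle, lathe centre and face plate are at the same pixels as at the start.
- **Disagreements:** Closing on the bar first put about 23 N on the wrist because the grip was about 1 mm off centre, and I relieved that before lifting. The wrist view put the bar's middle about 4 mm further along its length than I had computed, which did not affect the grasp. A steady side force of about 5 N remained at the end.

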